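# Close the filter pot and hold its keyed cap home

### The job

Close the loaded filter pot: fit the loose knurled cap over the pot's neck, turn it until its hidden keyway drops over the pin on the neck, and push it fully home on the pot's shoulder against the spring of the cartridge. Finish while still holding the cap pushed fully home (it springs up again if let go). Leave the bottle, the file and the wooden block where they are.

Things in the scene. Friction and masses are not known exactly. Their poses are not given: they have to be found in the camera images.
- cap: Loose round aluminium cap, knurled round its side, 57 mm across, 40 mm high, about 0.16 kg, standing upright on the bench, open end down. Origin: centre of its open underside; z up its axis; +x towards the rib on its top. Bore 36 mm wide, 30 mm deep (closed top 10 mm thick). It may be gripped anywhere round its side; the grip need not line up with anything.
- cap_keyway (a point): The hidden keyway's mouth: point on the cap's underside 23 mm from its axis along its +x. A groove about 11 mm wide inside the bore, running its whole depth, open at the underside, not seen from outside. It lies exactly under the raised straight rib (8 mm wide, 6 mm high) that runs from near the centre of the cap's top to its rim.
- pot: Filter pot fixed to the bench: grey round body 68 mm across (foot 92 mm) with a flat shoulder 60 mm above the bench; a steel neck 34 mm across rises 27 mm from the shoulder (top at 87 mm, rim chamfered). Origin: centre of the foot's underside, z up the neck's axis; +x along the side inlet stub with a brass end, which reaches 76 mm from the axis, 18 to 46 mm above the bench.
- pot_shoulder (a point): Centre of the pot's shoulder, on the neck's axis, 60 mm above the bench. One square steel pin, 6 mm wide, sticks out 8 mm sideways from the neck, its top 10 mm above the shoulder. Its bearing about the neck is not measured: anywhere within 0.6 rad either side of the inlet stub's direction (the pot's +x).
- pot_neck (a point): Centre of the neck's top. If the keyway is not over the pin, the cap's underside stops on the pin, 10 mm above the shoulder (70 mm above the bench). With the keyway over the pin to within about 0.1 rad the cap goes down onto the shoulder: home, its underside 60 mm above the bench.
- cartridge (a joint): The spring-loaded filter cartridge standing 9 mm proud in the middle of the neck (top 96 mm above the bench, 24 mm across): how far it is pushed down, in m, 0 when free. The cap's closed top first touches it when the cap is 6 mm above home; it resists with 6 N at first and about 12 N with the cap home (joint 0.006).
- oil_bottle: Bystander: white bottle, 54 mm across, 130 mm high, upright. Origin at the centre of its underside.
- file: Bystander: flat file with a wooden handle, 235 mm long, 22 mm high, lying along its x axis. Origin under its middle on the bench.
- wood_block: Bystander: wooden block 70 x 50 x 35 mm. Origin at the centre of its underside.
Not all that is in view belongs to the job. There is more than one size of the pot; the one meant has the size given above.

How it is judged:
At the end, for the whole second after the job is handed in: The cap is over the neck (axes within 4 mm, upright within 0.08 rad), its underside within 2.5 mm of the shoulder, the cartridge pushed down by more than 3 mm, and the fingers are still on the cap (more than 3 N) (z of cap in the frame of pot between 0.056 and 0.0625 m and horizontal distance between cap and pot below 0.004 m and angle between cap's own z axis and vertical below 0.08 rad and value of joint cartridge above 0.003 m and contact force between the fingers and cap above 3 N); the arm keeps its last pose, push and grip.
It fails at once if the bottle is pushed away or knocked over (distance of oil_bottle from where it was at the start of the episode above 0.03 m or angle between oil_bottle's own z axis and vertical above 0.5 rad).
It fails at once if the file is pushed away (distance of file from where it was at the start of the episode above 0.03 m).
It fails at once if the wooden block is pushed away (distance of wood_block from where it was at the start of the episode above 0.03 m).
It also fails if it takes over 48 s, if anything falls off the work surface, if the arm or the gripper's body presses on something with over 40 N, if the wrist force passes 120 N, or if a joint passes its speed limit or range.

### The arm

A 7-joint arm with a two-finger parallel gripper is mounted at the origin on the work surface. World frame = base frame: x ahead of the robot, y to its left, z up, the work surface at z = 0. Lengths are in m, angles in rad, forces in N, time in s.
With the tool pointing down it reaches from about 0.35 to 0.9 m from the base axis. Payload 7.2 kg.
Tool frame: the origin (TCP) lies at the very end of the fingers, on their centre line; the grasp point (between the pads) lies 19 mm behind it; z points along the fingers, y is the line along which they close (so a half turn about z gives the same grasp; the last joint's range is limited). The gripper opens to 88 mm and grips with 3 to 60 N. Pads are 20 mm wide; open, the fingers measure 115 mm over their backs; the gripper's body (75 mm by 178 mm) begins 61 mm behind the grasp point.
Start: joints at [1.129, 0.411, -0.013, 1.596, 0.006, 1.134, -0.082], TCP at [0.228, -0.582, 0.187] pointing down, gripper open.
Joint ranges: [-2.95, 2.95], [-0.29, 1.99], [-1.47, 1.44], [0.14, 2.54], [-1.03, 4.17], [0.13, 1.85], [-2.86, 2.86]. Speed limits (rad/s): [2.39, 2.39, 3.01, 3.01, 3.14, 3.14, 3.14].

### API

Orientations are given as a rotation vector (axis times angle).
In Python, from workcell import * gives the robot as it stands.
- The arm moves only by the tool apply_moves, never from a script. Its argument "rows" is a list of rows, each a list of 7 numbers: the shift along the tool's x, y, z in m, then the turn, a rotation vector about the tool's x, y, z in degrees, then the opening, from 0 (shut) to 1 (fully open). A call has exactly 8 rows; each row is the pose to reach, as a shift and turn from the pose commanded when the call began, along the tool's axes at that moment; what a row does not reach only later rows make up. A row lasts 1/8 s, in which the tool goes at most 62.5 mm and 10.7 degrees, less where a joint would pass 70% of its speed; a pose out of reach is approached as far as the arm can. A call with a gripper value outside its range is refused whole. The fingers move at their own pace and stop on an object; the grip force is fixed at half the most. Time passes only in rows, so rows that repeat a pose let the fingers close, or fill a call up. It gives the time, the measured TCP pose, the force, the opening and the grip force at its end, in the units of the state.
- read_state(): the state, without advancing time (a new reading comes with each control period).
- snapshot(name): name is "side" or "top" or "wrist"; returns a dict with "pixels" (400x640x3 uint8, red, green, blue), "fx", "fy", "cx", "cy" (pixels), "eye" and "attitude" of the camera in the world. Camera axes: x right, y up, looking along -z (the intrinsics and any distortion apply to the point x, -y, -z); pixel columns grow to the right and rows downward; lengths in m; the calibration is good to about 2 mm. A picture is of the moment at which its call begins. There is no depth.
- job_done(): hands the job in; it is judged then, once.
Trained networks look in the newest picture that a camera, given by its name, has taken for a name from the list of things; names that differ only in an ending like _2 or _b are one class to them, and where a whole thing is asked for, a point or a joint stands for the part that bears it (a point fixed in the world has none). Each returns a list of dicts, best first, with "conf" (0 to 1); they miss things now and then, are a little off and sometimes report something else, mostly with a low value. They report only what shows in the picture. A call takes as long as a camera call. They do not tell look-alikes from the thing itself.
- recognise(camera, label): "position" ([x, y, z] in m, in world coordinates, good to about 4 mm: the middle of the surface that is visible of it).
- regions_of(camera, label): "mask" (400x640 bool, what is visible of it).
The state is a dict: "t": time; "joints": joint angles; "dq": joint speeds; "effort": joint torques, N m; "tcp_pos": TCP position; "tcp_rot": TCP orientation; "wrist_force": force on the tool from outside, world axes, zero at the start; "torque": the same for the moment, N m; "opening": finger opening in m; "finger_force": force on a finger pad.
Only numpy, scipy, OpenCV 4.12 (cv2) and the standard library are available. Lean on these libraries where they do the work, as an engineer would, in place of code of your own. Each camera call takes 0.05 s, during which the arm holds its last target. There are 200 camera calls.

## Working session

There is one attempt and no reset: what is moved stays moved. The work goes in short steps, Python scripts to look and compute and a tool call to move; the robot and the scene stay as the last step left them, time stands still between calls to the robot, and variables do not carry over. Pictures are saved under pics/ and viewed, at most 12 in all, crops included, and the job is handed in when it is done.

Besides the shell and the picture viewer there is one more tool, called after "Emit:" in YAML: its name, and indented under it one key for each argument. apply_moves: Moves the arm, as the interface text tells. Its arguments: {"type":"object","properties":{"rows":{"type":"array","items":{"type":"array","items":{"type":"number"}}}},"required":["rows"]}

```bash
mkdir -p pics
cat > h.py <<'E'
from workcell import *
import numpy as np, cv2
from scipy.spatial.transform import Rotation as R
def rot(a):
    a=np.array(a,float)
    return a if a.shape==(3,3) else (R.from_rotvec(a).as_matrix() if a.size==3 else R.from_quat(a.ravel()).as_matrix())
def ray(s,u,v):
    d=np.array([(u-s["cx"])/s["fx"],-(v-s["cy"])/s["fy"],-1.])
    return rot(s["attitude"])@d
def at_z(s,u,v,z):
    d=ray(s,u,v); e=np.array(s["eye"]); return e+d*(z-e[2])/d[2]
def proj(s,p):
    c=rot(s["attitude"]).T@(np.array(p)-np.array(s["eye"]))
    return s["cx"]+s["fx"]*c[0]/-c[2], s["cy"]-s["fy"]*c[1]/-c[2]
def save(s,n): cv2.imwrite("pics/"+n,np.array(s["pixels"])[:,:,::-1])
E
python3 - <<'E'
from h import *
for c in ["top","side"]:
    s=snapshot(c); save(s,c+"1.png"); print(c,{k:s[k] for k in s if k!="pixels"})
    for l in ["cap","pot","oil_bottle","file","wood_block"]:
        print(l,[(np.round(r["position"],3).tolist(),round(r["conf"],2)) for r in recognise(c,l)])
print(read_state())
a=cv2.imread("pics/top1.png")
E
```

```text
top {'fx': 453.0385073038916, 'fy': 453.0385073038916, 'cx': 321.2652727213567, 'cy': 195.13716733673925, 'eye': array([0.47896026, 0.00965391, 1.21890175]), 'attitude': array([ 0.06357231, -0.04143692, -1.59164134])}
cap [([0.465, -0.129, 0.042], 0.74)]
pot [([0.519, 0.105, 0.058], 0.85), ([0.37, 0.078, 0.041], 0.74), ([0.47, 0.292, 0.083], 0.69)]
oil_bottle [([0.742, 0.009, 0.091], 0.86)]
file [([0.758, 0.276, 0.019], 0.93)]
wood_block [([0.709, -0.231, 0.034], 0.78)]
side {'fx': 491.2950844726438, 'fy': 491.2950844726438, 'cx': 332.0224783026625, 'cy': 200.22627799439292, 'eye': array([0.27298371, 0.98199126, 0.79366286]), 'attitude': array([ 0.19289566, -1.29601143, -2.52564123])}
cap [([0.466, -0.116, 0.035], 0.78), ([0.513, 0.126, 0.037], 0.36)]
pot [([0.463, 0.341, 0.062], 0.97), ([0.37, 0.084, 0.028], 0.94), ([0.514, 0.128, 0.041], 0.58), ([0.513, 0.109, 0.096], 0.46)]
oil_bottle [([0.745, 0.027, 0.062], 0.63)]
file [([0.752, 0.291, 0.016], 0.64), ([0.464, -0.113, 0.033], 0.37)]
wood_block [([0.705, -0.222, 0.028], 0.67)]
{'t': 0.6, 'joints': array([ 1.12877191,  0.41110032, -0.01265279,  1.59619944,  0.00561258,
        1.13427344, -0.08218379]), 'dq': array([ 0.00159835,  0.00130695, -0.00122817,  0.0015002 , -0.0003298 ,
       -0.00137015,  0.00018383]), 'effort': array([ 2.58764767e-04, -5.87426877e+01,  6.41112942e-01, -2.91278297e+01,
       -5.36578672e-02,  1.05210434e-02,  8.62276488e-05]), 'tcp_pos': array([ 0.22820211, -0.5818674 ,  0.18725377]), 'tcp_rot': array([ 3.08681850e+00,  5.83758410e-01, -2.29103042e-05]), 'wrist_force': array([0.48808636, 0.79135408, 0.47740066]), 'torque': array([ 0.00853473, -0.03851399, -0.04981012]), 'finger_force': 0.0, 'opening': 0.0874881117034169}
```

View pics/top1.png

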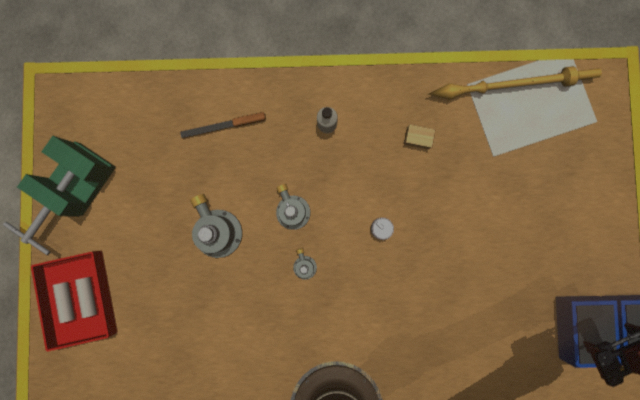

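View pics/side1.png

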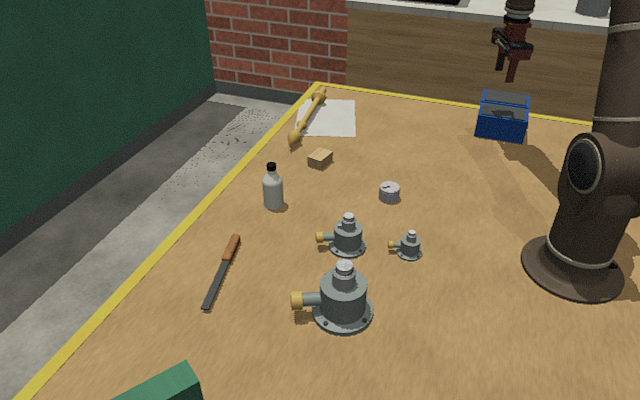

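The top view shows three pots. The middle one, at pixel (292,212), has a foot about 33 px or 90 mm across, so it is the right size. The cap is at (382,229), with its rib pointing up-left. I'll go above the cap.

Emit:
apply_moves:
  rows:
    - [0.05,-0.043,-0.03,0,0,0,1]
    - [0.1,-0.086,-0.06,0,0,0,1]
    - [0.15,-0.13,-0.06,0,0,0,1]
    - [0.2,-0.172,-0.06,0,0,0,1]
    - [0.25,-0.215,-0.06,0,0,0,1]
    - [0.3,-0.26,-0.06,0,0,0,1]
    - [0.345,-0.3,-0.06,0,0,0,1]
    - [0.39,-0.34,-0.06,0,0,0,1]

```text
t: 1.6
tcp_pos: [0.4547, -0.147, 0.2477]
tcp_rot: [3.086, 0.583, 0.001]
wrist_force: [0.7, -0.2, 0.2]
opening: 0.088
finger_force: 0.0
```

```bash
cat > look.py <<'E'
from h import *
import sys
s=snapshot("wrist"); save(s,sys.argv[1]+".png"); np.save("pics/"+sys.argv[1]+".npy",s,allow_pickle=True)
st=read_state(); print({k:np.round(st[k],3) for k in ["t","tcp_pos","tcp_rot","joints","opening","wrist_force"]}); print(s["fx"],s["eye"],s["attitude"])
T=rot(st["tcp_rot"]); print("tool x bearing",np.arctan2(T[1,0],T[0,0]))
for l in sys.argv[2:]:
    for r in recognise("wrist",l):
        p=r["position"]; print(l,np.round(p,3),round(r["conf"],2),np.round(proj(s,p),0))
E
python3 look.py w1 cap pot
```

```text
{'t': np.float64(1.65), 'tcp_pos': array([ 0.458, -0.138,  0.248]), 'tcp_rot': array([-3.082, -0.597, -0.006]), 'joints': array([ 0.517,  0.129, -0.355,  1.835,  0.044,  1.183, -1.04 ]), 'opening': np.float64(0.087), 'wrist_force': array([2.378, 6.891, 0.33 ])}
323.58920203879654 [ 0.53320509 -0.11553058  0.44610142] [-0.2704581   0.18285983 -1.18753721]
tool x bearing 0.38276634686192046
cap [ 0.47  -0.129  0.037] 0.83 [309. 146.]
cap [0.518 0.087 0.065] 0.57 [136.  35.]
pot [0.519 0.087 0.065] 0.9 [135.  34.]
pot [0.375 0.069 0.033] 0.8 [140. 159.]
pot [0.467 0.25  0.016] 0.56 [13. 31.]
```

View pics/w1.png

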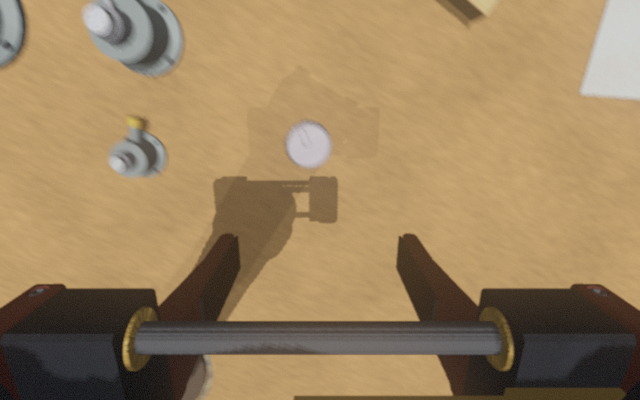

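The wrist view is motion-blurred: the cap is at (309,145), the target pot at (140,30) and the small pot at (138,155). I'll retake it and measure the cap and its rib up close.

```bash
python3 look.py w2 cap | head -5; python3 look.py w3 cap
python3 - <<'E'
from h import *
s=np.load("pics/w3.npy",allow_pickle=True).item()
m=max(regions_of("wrist","cap"),key=lambda r:r["conf"])["mask"]
v,u=np.nonzero(m); print(u.mean(),v.mean(),u.min(),u.max(),v.min(),v.max())
print("at z=.04",at_z(s,u.mean(),v.mean(),.04),at_z(s,u.mean(),v.mean(),.02))
u0,v0=int(u.mean()),int(v.mean())
a=np.array(s["pixels"])[v0-35:v0+35,u0-35:u0+35,::-1]
a=cv2.resize(a,(560,560),interpolation=cv2.INTER_CUBIC); cv2.imwrite("pics/c3.png",a); print(u0-35,v0-35)
E
```

```text
{'t': np.float64(1.8), 'tcp_pos': array([ 0.454, -0.148,  0.247]), 'tcp_rot': array([3.086, 0.588, 0.   ]), 'joints': array([ 0.525,  0.128, -0.343,  1.837,  0.047,  1.184, -1.028]), 'opening': np.float64(0.088), 'wrist_force': array([ 0.113, -1.895, -0.069])}
323.58920203879654 [ 0.53358767 -0.11366946  0.44592792] [-0.26998903  0.18267597 -1.18051875]
tool x bearing 0.3768056866254985
cap [ 0.477 -0.129  0.037] 0.83 [312. 143.]
{'t': np.float64(1.9), 'tcp_pos': array([ 0.454, -0.15 ,  0.247]), 'tcp_rot': array([ 3.087e+00,  5.820e-01, -1.000e-03]), 'joints': array([ 0.527,  0.128, -0.341,  1.837,  0.047,  1.184, -1.028]), 'opening': np.float64(0.088), 'wrist_force': array([-0.154, -0.527,  0.27 ])}
323.58920203879654 [ 0.53250717 -0.1177427   0.44554158] [-0.27114921  0.1839572  -1.18677406]
tool x bearing 0.37240617529181647
cap [ 0.474 -0.13   0.036] 0.69 [309. 143.]
308.84507042253523 144.5287558685446 286 331 121 168
at z=.04 [ 0.47157577 -0.12988339  0.04      ] [ 0.46857083 -0.13048213  0.02      ]
273 109
```

View pics/c3.png

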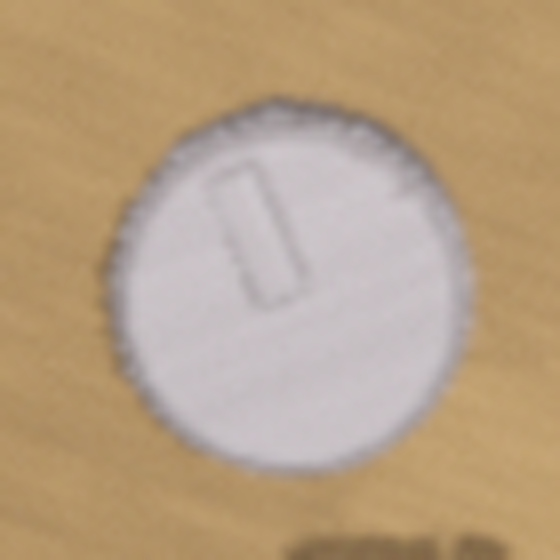

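The rib runs from about crop (285,298) near the centre to (235,170) at the rim. The top face is centred at about (289,300).

Run:
```python
from h import *
s=np.load("pics/w3.npy",allow_pickle=True).item()
f=lambda x,y,z:at_z(s,273+x/8-.5,109+y/8-.5,z)
c=f(289,300,.04);o=f(235,170,.046);i=f(285,298,.046);print(c,o,i)
d=o-i;print("rib bearing",np.arctan2(d[1],d[0]))
st=read_state();T=rot(st["tcp_rot"]);print(st["tcp_pos"],"delta tool",T.T@(np.array([c[0],c[1],.010])-st["tcp_pos"]))
```

```text
[ 0.46975563 -0.13028508  0.04      ] [ 0.48614025 -0.11539601  0.046     ] [ 0.47074674 -0.12941474  0.046     ]
rib bearing 0.7386906689647527
[ 0.45341281 -0.1502033   0.24719102] delta tool [ 0.02254261 -0.01268745  0.23717981]
```

Run:
```python
from h import *
s=np.load("pics/w3.npy",allow_pickle=True).item()
st=read_state();T=rot(st["tcp_rot"])
for dx in [0,.03,.06,.09]:
  for dz in (.08,.12): print(dx,dz,np.round(proj(s,st["tcp_pos"]+T@[dx,0,dz])))
g=np.array([.515,.11,.17]);print("delta",T.T@(g-st["tcp_pos"]))
```

```text
0 0.08 [319. 193.]
0 0.12 [319. 181.]
0.03 0.08 [319. 160.]
0.03 0.12 [319. 152.]
0.06 0.08 [319. 125.]
0.06 0.12 [319. 121.]
0.09 0.08 [320.  87.]
0.09 0.12 [319.  88.]
delta [ 0.15180682 -0.22015865  0.07708471]
```

Emit:
apply_moves:
  rows:
    - [0.03,-0.044,0,0,0,0,1]
    - [0.06,-0.088,0,0,0,0,1]
    - [0.09,-0.132,0,0,0,0,1]
    - [0.12,-0.176,0.03,0,0,0,1]
    - [0.152,-0.22,0.06,0,0,0,1]
    - [0.152,-0.22,0.08,0,0,0,1]
    - [0.152,-0.22,0.08,0,0,0,1]
    - [0.152,-0.22,0.08,0,0,0,1]

```text
t: 3.0
tcp_pos: [0.5158, 0.1102, 0.168]
tcp_rot: [3.087, 0.58, 0.001]
wrist_force: [-0.2, -1.4, 0.4]
opening: 0.0875
finger_force: 0.0
```

```bash
python3 look.py w4 pot pot_neck
python3 - <<'E'
from h import *
s=np.load("pics/w4.npy",allow_pickle=True).item()
u,v=proj(s,[.515,.11,.07]); u0=int(u)-70;v0=int(v)-70; print(u0,v0)
a=np.array(s["pixels"])[max(v0,0):v0+140,u0:u0+140,::-1]
cv2.imwrite("pics/c4.png",cv2.resize(a,None,fx=4,fy=4,interpolation=cv2.INTER_CUBIC))
E
```

```text
{'t': np.float64(3.05), 'tcp_pos': array([0.516, 0.11 , 0.168]), 'tcp_rot': array([3.087e+00, 5.800e-01, 2.000e-03]), 'joints': array([ 0.124,  0.312, -0.524,  1.829,  0.179,  1.046, -1.669]), 'opening': np.float64(0.088), 'wrist_force': array([ 0.232,  0.475, -0.302])}
323.58920203879654 [0.59439387 0.14141687 0.36638766] [-0.27019058  0.18357327 -1.18956185]
tool x bearing 0.3714508100918722
pot [0.531 0.114 0.069] 0.94 [321. 170.]
pot [0.379 0.084 0.035] 0.89 [297. 290.]
pot [0.487 0.29  0.088] 0.8 [112. 149.]
pot_neck [0.486 0.294 0.086] 0.87 [109. 149.]
pot_neck [0.529 0.117 0.061] 0.69 [317. 169.]
pot_neck [0.385 0.084 0.031] 0.56 [299. 284.]
248 117
```

View pics/c4.png

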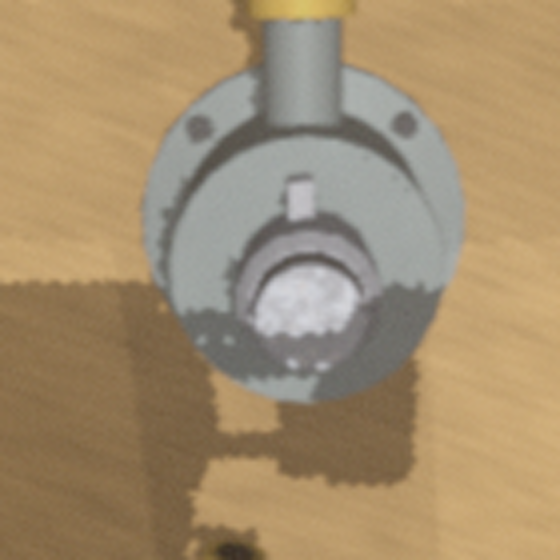

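The pin shows clearly at crop (300,182)–(302,213), and the shoulder circle is centred at about (307,269).

Run:
```python
from h import *
s=np.load("pics/w4.npy",allow_pickle=True).item()
f=lambda x,y,z:at_z(s,248+x/4-.4,117+y/4-.4,z)
e=np.array([f(*p,.06) for p in [(172,260),(443,270),(310,138),(307,401)]]);print(e)
A=np.c_[2*e[:,:2],np.ones(4)];x=np.linalg.lstsq(A,(e[:,:2]**2).sum(1),rcond=None)[0];c=x[:2]
print("shoulder c",c,"r",np.sqrt(x[2]+c@c))
cc=f(308,312,.096);print("cart",cc,(f(255,312,.096)-f(360,312,.096))[:2])
t=f(300,180,.07);b=f(302,212,.069);print("pin",t,b,"dirs",np.arctan2(*(t[:2]-c)[::-1]),np.linalg.norm(t[:2]-c),np.arctan2(*(t-b)[1::-1]))
st=f(304,25,.035);print("stub",np.arctan2(*(st[:2]-c)[::-1]))
```

```text
[[0.50830014 0.13620411 0.06      ]
 [0.53003508 0.0733654  0.06      ]
 [0.5484377  0.11580285 0.06      ]
 [0.48592868 0.09178257 0.06      ]]
shoulder c [0.51707461 0.10406026] r 0.03340175372156109
cart [0.51813537 0.10509681 0.096     ] [-0.00833258  0.02141031]
pin [0.53998493 0.11518403 0.07      ] [0.53287788 0.11185809 0.069     ] dirs 0.45200901176773195 0.025468045842898853 0.4377023064753014
stub 0.3830261405659888
```

Emit:
apply_moves:
  rows:
    - [-0.03,0.05,0,0,0,0,1]
    - [-0.06,0.1,0,0,0,0,1]
    - [-0.095,0.15,0,0,0,0,1]
    - [-0.13,0.207,0.03,0,0,0,1]
    - [-0.13,0.207,0.06,0,0,0,1]
    - [-0.13,0.207,0.09,0,0,0,1]
    - [-0.13,0.207,0.09,0,0,0,1]
    - [-0.13,0.207,0.09,0,0,0,1]

```text
t: 4.15
tcp_pos: [0.4706, -0.1287, 0.0786]
tcp_rot: [3.086, 0.584, 0.003]
wrist_force: [-0.7, 0.6, 0.6]
opening: 0.0879
finger_force: 0.0
```

```bash
python3 look.py w5 cap
python3 - <<'E'
from h import *
s=np.load("pics/w5.npy",allow_pickle=True).item()
st=read_state();T=rot(st["tcp_rot"]);print("to cap",T.T@(np.array([.470,-.1303,.010])-st["tcp_pos"]))
u,v=proj(s,[.470,-.1303,.03]); print(u,v);u0=int(u)-70;v0=int(v)-70; print(u0,v0)
a=np.array(s["pixels"])[max(v0,0):v0+140,u0:u0+140,::-1]
cv2.imwrite("pics/c5.png",cv2.resize(a,None,fx=4,fy=4,interpolation=cv2.INTER_CUBIC))
E
```

```text
{'t': np.float64(4.2), 'tcp_pos': array([ 0.471, -0.129,  0.079]), 'tcp_rot': array([3.086e+00, 5.840e-01, 3.000e-03]), 'joints': array([ 0.493,  0.341, -0.394,  2.02 ,  0.179,  0.81 , -1.2  ]), 'opening': np.float64(0.088), 'wrist_force': array([-0.3  ,  0.326,  0.471])}
323.58920203879654 [ 0.54900887 -0.09724808  0.27704514] [-0.26988663  0.1823955  -1.1871861 ]
tool x bearing 0.3740363012286814
to cap [-0.00153687  0.0010968   0.06875071]
319.80561102608095 205.0843638136587
249 135
```

View pics/c5.png

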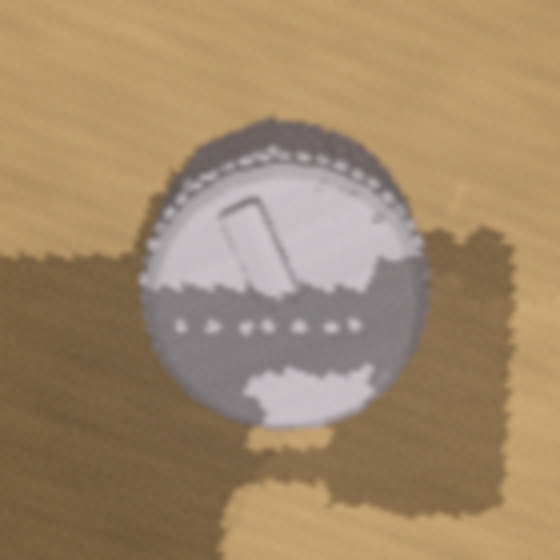

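The cap top is centred at about crop (285,291), and the rib axis runs (241,207)–(274,291).

Run:
```python
from h import *
s=np.load("pics/w5.npy",allow_pickle=True).item()
f=lambda x,y,z:at_z(s,249+x/4-.4,135+y/4-.4,z)
c=f(285,291,.04);o=f(241,207,.046);i=f(273.5,291,.046);d=o-i
l=f(250,290,.046);l2=f(220,215,.046)
print(c,np.arctan2(d[1],d[0]),np.arctan2(*(l2-l)[1::-1]),np.arctan2(*(o-c)[1::-1]),f(140,291,.04)-f(430,291,.04))
st=read_state();T=rot(st["tcp_rot"]);print("to cap",T.T@(np.array([c[0],c[1],.010])-st["tcp_pos"]))
```

```text
[ 0.47147876 -0.12967752  0.04      ] 0.7230478318352729 0.7291704930405247 0.7899174432955166 [-0.0205475   0.05243358  0.        ]
to cap [6.70823894e-05 1.05771518e-03 6.87538224e-02]
```

Emit:
apply_moves:
  rows:
    - [0,0.001,0.035,0,0,0,1]
    - [0,0.001,0.068,0,0,0,1]
    - [0,0.001,0.068,0,0,0,1]
    - [0,0.001,0.068,0,0,0,0]
    - [0,0.001,0.068,0,0,0,0]
    - [0,0.001,0.068,0,0,0,0]
    - [0,0.001,0.068,0,0,0,0]
    - [0,0.001,0.068,0,0,0,0]

```text
t: 5.25
tcp_pos: [0.4702, -0.1296, 0.0094]
tcp_rot: [3.087, 0.584, 0.0]
wrist_force: [0.6, 0.2, -0.1]
opening: 0.0413
finger_force: 0.0
```

```bash
python3 look.py w6 cap; python3 -c "
from h import *
print(read_state()['finger_force'],read_state()['opening'])
s=snapshot('side');print([(r['position'],r['conf']) for r in recognise('side','cap')])"
```

```text
{'t': np.float64(5.3), 'tcp_pos': array([ 0.47 , -0.13 ,  0.009]), 'tcp_rot': array([3.087, 0.584, 0.   ]), 'joints': array([ 0.457,  0.451, -0.356,  2.071,  0.251,  0.66 , -1.262]), 'opening': np.float64(0.037), 'wrist_force': array([ 0.851,  0.167, -0.194])}
323.58920203879654 [ 0.54882236 -0.09823081  0.20776518] [-0.27051124  0.1838349  -1.18713286]
tool x bearing 0.3737703317027441
cap [ 0.48  -0.128  0.036] 0.67 [322. 230.]
0.0 0.03328823001919923
[([0.4668, -0.1084, 0.0288], 0.65)]
```

View pics/w6.png

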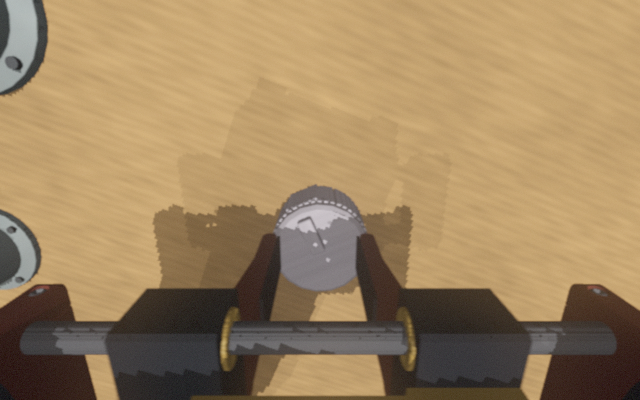

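The fingers are either side of the cap at pixels (275,240) and (362,240), but the opening reading is still falling. I'll hold and let them settle.

Emit:
apply_moves:
  rows:
    - [0,0,0,0,0,0,0]
    - [0,0,0,0,0,0,0]
    - [0,0,0,0,0,0,0]
    - [0,0,0,0,0,0,0]
    - [0,0,0,0,0,0,0]
    - [0,0,0,0,0,0,0]
    - [0,0,0,0,0,0,0]
    - [0,0,0,0,0,0,0]

```text
t: 6.45
tcp_pos: [0.4701, -0.1295, 0.0092]
tcp_rot: [3.087, 0.584, 0.0]
wrist_force: [-1.7, -0.3, -2.3]
opening: 0.0054
finger_force: 29.8
```

```bash
python3 look.py w7 cap
python3 - <<'E'
from h import *
s=np.load("pics/w7.npy",allow_pickle=True).item()
st=read_state();T=rot(st["tcp_rot"])
for y in (-.03,-.01,.01,.03): print(y,[np.round(proj(s,st["tcp_pos"]+T@[x,y,z])) for z in (0,-.03) for x in (0,.01)])
E
```

```text
{'t': np.float64(6.5), 'tcp_pos': array([ 0.47 , -0.13 ,  0.009]), 'tcp_rot': array([3.087, 0.584, 0.   ]), 'joints': array([ 0.457,  0.451, -0.356,  2.071,  0.251,  0.659, -1.262]), 'opening': np.float64(0.006), 'wrist_force': array([ 0.075, -0.094, -0.645])}
323.58920203879654 [ 0.54880534 -0.09818364  0.20756537] [-0.27054643  0.18408355 -1.18702402]
tool x bearing 0.3738116729742903
cap [ 0.484 -0.125  0.038] 0.83 [319. 224.]
cap [0.511 0.071 0.01 ] 0.61 [10. 43.]
-0.03 [array([273., 227.]), array([272., 213.]), array([266., 248.]), array([265., 232.])]
-0.01 [array([303., 227.]), array([303., 213.]), array([301., 248.]), array([301., 232.])]
0.01 [array([333., 227.]), array([334., 213.]), array([336., 248.]), array([336., 232.])]
0.03 [array([364., 227.]), array([364., 213.]), array([371., 248.]), array([371., 232.])]
```

View pics/w7.png

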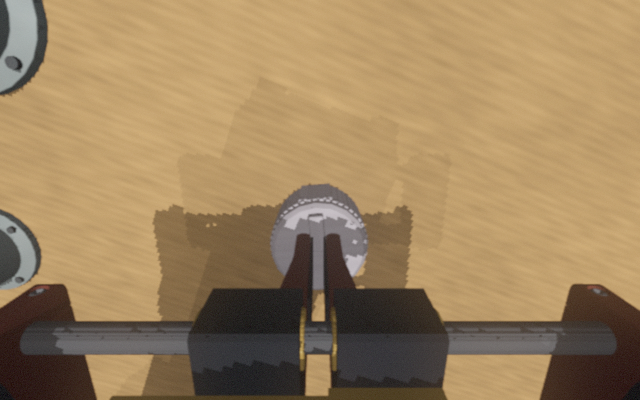

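The tips have closed on the rib, at pixel (318,235), above the cap. So the real fingertips are about 33 mm higher than the reported TCP. I'll open, back off and look again.

Emit:
apply_moves:
  rows:
    - [0,0,0,0,0,0,1]
    - [0,0,0,0,0,0,1]
    - [0,0,-0.01,0,0,0,1]
    - [0,0,-0.03,0,0,0,1]
    - [0,0,-0.06,0,0,0,1]
    - [0,0,-0.07,0,0,0,1]
    - [0,0,-0.07,0,0,0,1]
    - [0,0,-0.07,0,0,0,1]

```text
t: 7.55
tcp_pos: [0.4694, -0.1295, 0.0785]
tcp_rot: [-3.086, -0.584, 0.002]
wrist_force: [0.4, -0.6, -0.2]
opening: 0.0821
finger_force: 0.0
```

```bash
python3 look.py w8 cap
python3 - <<'E'
from h import *
s=np.load("pics/w8.npy",allow_pickle=True).item()
a=np.array(s["pixels"])[135:275,249:389,::-1]
a=cv2.resize(a,None,fx=4,fy=4,interpolation=cv2.INTER_CUBIC)
b=cv2.resize(np.array(s["pixels"])[:,:,::-1],None,fx=.35,fy=.35)
o=np.zeros((560,560+224,3),np.uint8);o[:,:560]=a;o[:140,560:]=b
cv2.imwrite("pics/c8.png",o)
E
```

```text
{'t': np.float64(7.6), 'tcp_pos': array([ 0.469, -0.129,  0.078]), 'tcp_rot': array([-3.086e+00, -5.840e-01,  2.000e-03]), 'joints': array([ 0.498,  0.343, -0.397,  2.019,  0.18 ,  0.814, -1.199]), 'opening': np.float64(0.085), 'wrist_force': array([-0.081, -0.037,  0.29 ])}
323.58920203879654 [ 0.54841275 -0.09819595  0.27672159] [-0.27104636  0.18524648 -1.18692342]
tool x bearing 0.3738155125371204
cap [ 0.476 -0.126  0.038] 0.58 [317. 198.]
```

View pics/c8.png

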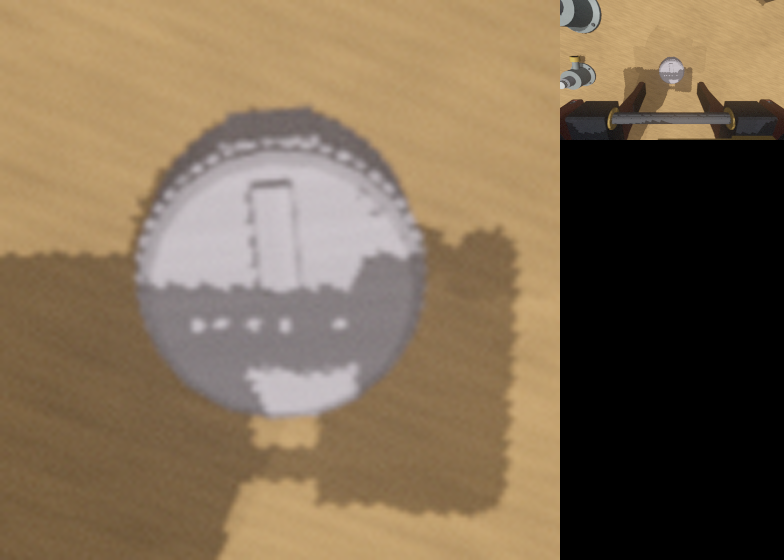

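The cap has turned so that its rib, (271,183)–(279,290), lies nearly along tool x. Its top is centred at about (280,280).

Run:
```python
from h import *
s=np.load("pics/w8.npy",allow_pickle=True).item()
f=lambda x,y,z:at_z(s,249+x/4-.4,135+y/4-.4,z)
c=f(280.5,280,.04);o=f(270.5,184,.046);i=f(278.5,290,.046);d=o-i
print(c,np.arctan2(d[1],d[0]))
st=read_state();T=rot(st["tcp_rot"]);print("to cap",T.T@(np.array([c[0],c[1],-.02])-st["tcp_pos"]))
```

```text
[ 0.47203052 -0.12881569  0.04      ] 0.4451757849985011
to cap [0.00275749 0.00055025 0.09831188]
```

Emit:
apply_moves:
  rows:
    - [0.002,0,0.04,0,0,0,1]
    - [0.002,0,0.075,0,0,0,1]
    - [0.002,0,0.085,0,0,0,1]
    - [0.002,0,0.092,0,0,0,1]
    - [0.002,0,0.096,0,0,0,1]
    - [0.002,0,0.096,0,0,0,1]
    - [0.002,0,0.096,0,0,0,0]
    - [0.002,0,0.096,0,0,0,0]

```text
t: 8.65
tcp_pos: [0.4723, -0.1289, -0.0163]
tcp_rot: [3.086, 0.583, 0.001]
wrist_force: [-0.3, 0.4, 0.2]
opening: 0.0715
finger_force: 0.0
```

Emit:
apply_moves:
  rows:
    - [0,0,0,0,0,0,0]
    - [0,0,0,0,0,0,0]
    - [0,0,0,0,0,0,0]
    - [0,0,0,0,0,0,0]
    - [0,0,0,0,0,0,0]
    - [0,0,0,0,0,0,0]
    - [0,0,0,0,0,0,0]
    - [0,0,0,0,0,0,0]

```text
t: 9.65
tcp_pos: [0.4721, -0.1289, -0.0166]
tcp_rot: [3.087, 0.584, 0.0]
wrist_force: [-1.5, -0.5, 5.6]
opening: 0.0556
finger_force: 30.0
```

Emit:
apply_moves:
  rows:
    - [0,0,-0.03,0,0,0,0]
    - [0,0,-0.07,0,0,0,0]
    - [0,0,-0.11,0,0,0,0]
    - [0.02,-0.03,-0.13,0,0,0,0]
    - [0.045,-0.07,-0.13,0,0,0,0]
    - [0.07,-0.11,-0.13,0,0,0,0]
    - [0.1,-0.155,-0.13,0,0,0,0]
    - [0.127,-0.2,-0.13,0,0,0,0]

```text
t: 10.65
tcp_pos: [0.5169, 0.1054, 0.1127]
tcp_rot: [-3.087, -0.583, 0.001]
wrist_force: [1.2, -0.6, -0.9]
opening: 0.0555
finger_force: 30.0
```

```bash
python3 -c "
from h import *
snapshot('top');snapshot('top')"; python3 look.py w9 cap pot
python3 - <<'E'
from h import *
s=np.load("pics/w9.npy",allow_pickle=True).item()
t=snapshot("side")
a=cv2.resize(np.array(s["pixels"])[90:290,220:420,::-1],None,fx=2,fy=2)
u,v=proj(t,[.517,.104,.1]);u,v=int(u),int(v);print(u,v)
b=cv2.resize(np.array(t["pixels"])[v-50:v+50,u-50:u+50,::-1],None,fx=4,fy=4,interpolation=cv2.INTER_CUBIC)
cv2.imwrite("pics/c9.png",np.hstack([a,b]))
E
```

```text
{'t': np.float64(10.8), 'tcp_pos': array([0.516, 0.107, 0.113]), 'tcp_rot': array([-3.083e+00, -5.930e-01,  1.000e-03]), 'joints': array([ 0.103,  0.375, -0.499,  1.89 ,  0.218,  0.931, -1.688]), 'opening': np.float64(0.055), 'wrist_force': array([ 0.098, -0.836, -0.872])}
323.58920203879654 [0.59515375 0.14236783 0.3114841 ] [-0.26757065  0.18527744 -1.17816318]
tool x bearing 0.37970248372008175
cap [0.524 0.114 0.165] 0.66 [319. 254.]
pot [0.544 0.119 0.05 ] 0.96 [322. 166.]
pot [0.493 0.286 0.072] 0.56 [ 90. 153.]
348 213
```

View pics/c9.png

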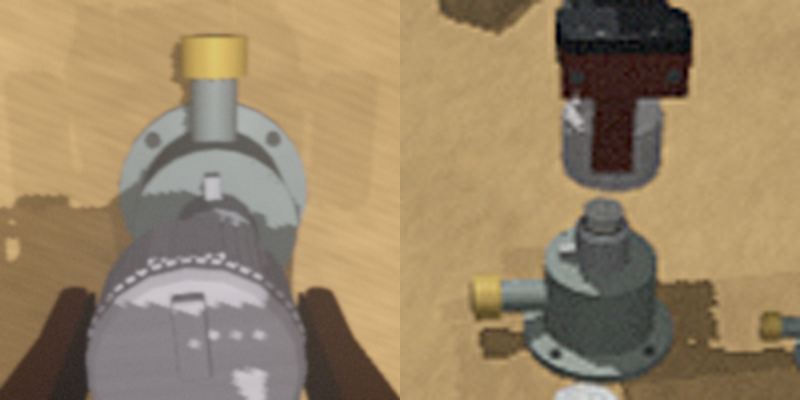

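The cap is held upright over the pot. The pin is at left crop (211,187) and the rib runs (187,298)–(195,372). I'll check the cap's centre and rib bearing in the hand.

Run:
```python
from h import *
s=np.load("pics/w9.npy",allow_pickle=True).item()
f=lambda x,y,z:at_z(s,220+x/2-.25,90+y/2-.25,z)
o=f(188,299,.175);i=f(196,375,.175);d=o-i
print("rib",np.arctan2(d[1],d[0]))
l,r=f(88,350,.169),f(305,350,.169);print((l+r)/2,np.linalg.norm(l-r))
t=f(211,175,.07);print("pin tip",t,np.arctan2(t[1]-.1043,t[0]-.5173))
st=read_state();T=rot(st["tcp_rot"]);print(st["tcp_pos"],"d",T.T@(np.array([.5173,.1043,.09])-st["tcp_pos"]))
```

```text
rib 0.4743850296268809
[0.52018151 0.11269393 0.169     ] 0.053709238598422894
pin tip [0.54030991 0.11509049 0.07      ] 0.4385001924086952
[0.51660857 0.1023871  0.1126166 ] d [ 0.00137671 -0.00153884  0.02261381]
```

Emit:
apply_moves:
  rows:
    - [0.001,-0.001,0,0,0,0,0]
    - [0.001,-0.001,0,0,0,0,0]
    - [0.001,-0.001,0.01,0,0,0,0]
    - [0.001,-0.001,0.02,0,0,0,0]
    - [0.001,-0.001,0.03,0,0,0,0]
    - [0.001,-0.001,0.038,0,0,0,0]
    - [0.001,-0.001,0.042,0,0,0,0]
    - [0.001,-0.001,0.045,0,0,0,0]

```text
t: 11.95
tcp_pos: [0.5178, 0.1051, 0.068]
tcp_rot: [-3.087, -0.584, 0.0]
wrist_force: [-0.6, -0.9, -1.3]
opening: 0.0554
finger_force: 30.0
```

Emit:
apply_moves:
  rows:
    - [-0.0005,0.0005,0.002,0,0,0,0]
    - [-0.0005,0.0005,0.004,0,0,0,0]
    - [-0.0005,0.0005,0.006,0,0,0,0]
    - [-0.0005,0.0005,0.008,0,0,0,0]
    - [-0.0005,0.0005,0.01,0,0,0,0]
    - [-0.0005,0.0005,0.011,0,0,0,0]
    - [-0.0005,0.0005,0.011,0,0,0,0]
    - [-0.0005,0.0005,0.011,0,0,0,0]

```text
t: 12.95
tcp_pos: [0.5178, 0.1045, 0.0573]
tcp_rot: [-3.087, -0.584, -0.001]
wrist_force: [3.5, -0.2, -2.1]
opening: 0.0552
finger_force: 30.0
```

Emit:
apply_moves:
  rows:
    - [0.0005,0,0.002,0,0,0,0]
    - [0.0005,0,0.004,0,0,0,0]
    - [0.0005,0,0.006,0,0,0,0]
    - [0.0005,0,0.007,0,0,0,0]
    - [0.0005,0,0.008,0,0,0,0]
    - [0.0005,0,0.008,0,0,0,0]
    - [0.0005,0,0.008,0,0,0,0]
    - [0.0005,0,0.008,0,0,0,0]

```text
t: 13.95
tcp_pos: [0.5181, 0.1049, 0.0495]
tcp_rot: [-3.087, -0.584, -0.001]
wrist_force: [1.3, 1.2, 3.6]
opening: 0.0557
finger_force: 30.0
```

The cap is past the pin height with little force, so the keyway has engaged. I'll push it home.

Emit:
apply_moves:
  rows:
    - [0,0,0.001,0,0,0,0]
    - [0,0,0.002,0,0,0,0]
    - [0,0,0.003,0,0,0,0]
    - [0,0,0.004,0,0,0,0]
    - [0,0,0.005,0,0,0,0]
    - [0,0,0.006,0,0,0,0]
    - [0,0,0.0065,0,0,0,0]
    - [0,0,0.0065,0,0,0,0]

```text
t: 14.95
tcp_pos: [0.5183, 0.1049, 0.0438]
tcp_rot: [3.087, 0.584, 0.002]
wrist_force: [-0.7, 1.3, 15.7]
opening: 0.0555
finger_force: 30.0
```

Emit:
apply_moves:
  rows:
    - [0,0,0.0005,0,0,0,0]
    - [0,0,0.001,0,0,0,0]
    - [0,0,0.0015,0,0,0,0]
    - [0,0,0.0015,0,0,0,0]
    - [0,0,0.0015,0,0,0,0]
    - [0,0,0.0015,0,0,0,0]
    - [0,0,0.0015,0,0,0,0]
    - [0,0,0.0015,0,0,0,0]

```text
t: 15.95
tcp_pos: [0.5187, 0.1051, 0.0433]
tcp_rot: [3.086, 0.584, 0.003]
wrist_force: [-2.9, 0.5, 22.5]
opening: 0.0552
finger_force: 30.0
```

```bash
python3 look.py w10 cap
python3 - <<'E'
from h import *
s=np.load("pics/w10.npy",allow_pickle=True).item()
t=snapshot("side")
a=cv2.resize(np.array(s["pixels"])[90:290,220:420,::-1],None,fx=2,fy=2)
u,v=proj(t,[.517,.104,.07]);u,v=int(u),int(v)
b=cv2.resize(np.array(t["pixels"])[v-40:v+40,u-40:u+40,::-1],None,fx=5,fy=5,interpolation=cv2.INTER_CUBIC)
cv2.imwrite("pics/c10.png",np.hstack([a,b]))
E
```

```text
{'t': np.float64(16.0), 'tcp_pos': array([0.519, 0.105, 0.043]), 'tcp_rot': array([3.086e+00, 5.840e-01, 3.000e-03]), 'joints': array([ 0.07 ,  0.468, -0.461,  1.948,  0.288,  0.787, -1.751]), 'opening': np.float64(0.056), 'wrist_force': array([-3.104,  1.008, 23.049])}
323.58920203879654 [0.59698405 0.13644248 0.24178109] [-0.26935015  0.18215348 -1.18719751]
tool x bearing 0.3739496693536532
cap [0.526 0.109 0.096] 0.63 [316. 254.]
```

View pics/c10.png

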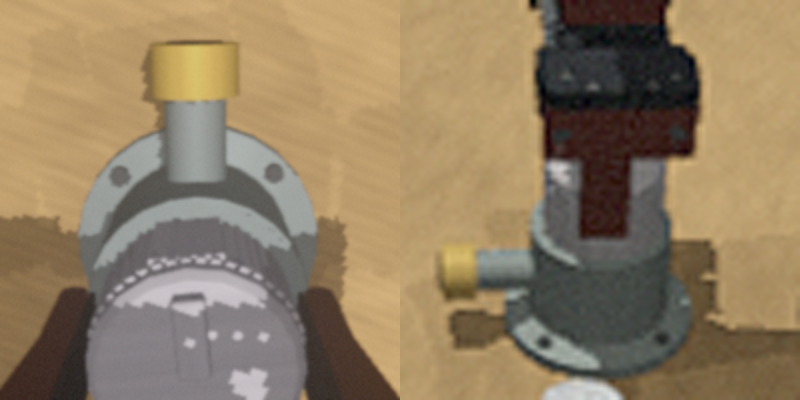

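The cap sits flat on the shoulder and has not slipped in the fingers. The force rose from 16 to 23 N with only 0.5 mm of travel, so it is against a hard stop. I'm handing in.

```bash
python3 -c "
from workcell import *
print(job_done())"
```

```text
the job is handed in; nothing more can be done
None
```

The cap is fully home on the pot's shoulder with its keyway over the pin. The arm was still gripping it and pushing down at about 23 N when I handed the job in at about 16 s; no verdict came back.

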